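# Slide the pan onto its plate and click its dial on

## Task

The copper pan has been left too near the dials: without gripping or lifting anything, push it back with the fingers until it sits centred on the cooking plate it is standing on. Then turn the dial in front of that plate one click clockwise, from off to its first setting, by rubbing the knurled rim gently with a fingertip or the outside of a finger. Leave the kettle, its dial and everything else as they are.

Things in the scene. Friction and masses are not known exactly. Their poses are not given: they have to be found in the camera images.
- hob: hob with two plates, 360 mm deep (x), 560 mm wide (y), flat top 62 mm above the counter, does not move. Origin at the centre of its underside; x points from the control strip (robot's side) to the back, y to the left seen from the robot, z up. The plates are rings printed on the flat black glass
- plate_left (a point): centre of the left plate (printed ring of 88 mm radius) on the glass, 62 mm above the counter; it lies at x = 45, y = 140 mm of the hob; axes as the hob's
- plate_right (a point): centre of the right plate, the same at y = -140 mm of the hob
- pan_mid (a point): copper pan, lid on: round straight wall of 80 mm radius; point on its axis 45 mm above its bottom. Lid rim 90 mm, lid top 98 mm, brass lid knob 122 mm above the bottom; two loop handles at its own +y and -y, reaching 111 mm from the axis. 0.7 to 1 kg, slides on the glass at 2 to 4 N. Starts on one of the plates, 30 to 55 mm too far forward (hob -x) and up to 12 mm to a side
- kettle: white enamel kettle standing on the other plate, 150 mm across, its short spout to the back, with a wooden-gripped bow handle up to 177 mm above its bottom; origin at the centre of its bottom
- dial_left_axis (a point): point on the upright axis of the left plate's dial, half-way up its rim, on the control strip straight in front of the plate (x = -135, y = 140 mm of the hob); fixed to the hob, axes as the hob's. The dial is a brass cylinder of 24 mm radius; its knurled rim runs from 3 to 26 mm above the flat strip, friction about 0.9 to 1.3
- dial_right_axis (a point): the same for the right plate's dial (y = -140 mm of the hob)
- dial_left (a joint): left dial, rad: 0 is off (pointer line to the back), grows clockwise from above: the rim's side nearest the robot goes to hob +y. Clicks every 0.524 rad (30 degrees, 12.6 mm along the rim): 0.524 first setting, 1.047 second, ... stop at 4.71. Past half-way it springs on to the next click; let go of, it rests in a click. A click holds with about 0.03 N m (1.3 N along the rim)
- dial_right (a joint): the same for the right dial
- pepper_mill: tall dark wooden pepper mill, 52 mm across, 152 mm tall; origin at the centre of its underside; leave it alone
- salt_mill: pale wooden salt mill, 52 mm across, 122 mm tall; origin at the centre of its underside; leave it alone
- decanter: amber glass bottle, 84 mm across, 200 mm tall; origin at the centre of its underside; leave it alone
- mug: blue mug, 80 mm across, 90 mm tall; origin at the centre of its underside; leave it alone
- jug: white mug-shaped milk jug, 70 mm across, 110 mm tall; origin at the centre of its underside; leave it alone
- spoon: wooden spoon, 200 mm long, lying on the counter beside the hob (its origin on its underside, half-way along); leave it alone
Mind the look-alikes: they are no part of the job. Of the things shaped like the part that bears pan_mid, the copper one is meant.

How it is judged:
On the way, in this order (a step that is already met when the one before it is completed fails the run):
1. the pan sits centred on its plate ((horizontal distance between pan_mid and plate_left below 0.015 m or horizontal distance between pan_mid and plate_right below 0.015 m)), for 0.2 s.
2. then the dial of that plate clicks into its first setting (((horizontal distance between pan_mid and plate_left below 0.015 m and value of joint dial_left between 0.393599 and 0.653599 rad) or (horizontal distance between pan_mid and plate_right below 0.015 m and value of joint dial_right between 0.393599 and 0.653599 rad))), for 0.2 s.
At the end, for the whole second after the job is handed in: The pan stands flat on the hob with its axis within 15 mm of the centre of its plate, that plate's dial rests within 0.13 rad of its first click (0.524 rad), the other dial is still off (below 0.13 rad), the kettle is within 15 mm of where it stood (((horizontal distance between pan_mid and plate_left below 0.015 m and value of joint dial_left between 0.393599 and 0.653599 rad and value of joint dial_right below 0.13 rad) or (horizontal distance between pan_mid and plate_right below 0.015 m and value of joint dial_right between 0.393599 and 0.653599 rad and value of joint dial_left below 0.13 rad)) and angle between pan_mid's own z axis and vertical below 0.05 rad and height (world z) of pan_mid below 0.111 m and distance of kettle from where it was at the start of the episode below 0.015 m); the robot touches nothing.
It fails at once if the pan is lifted (10 mm) or tipped (0.15 rad) (height (world z) of pan_mid above 0.117 m or angle between pan_mid's own z axis and vertical above 0.15 rad).
It fails at once if the kettle is moved (15 mm) or tipped (distance of kettle from where it was at the start of the episode above 0.015 m or angle between kettle's own z axis and vertical above 0.15 rad).
It fails at once if the kettle's dial is turned on ((y of pan_mid in the frame of hob above 0 m and value of joint dial_right above 0.27 rad) or (y of pan_mid in the frame of hob below 0 m and value of joint dial_left above 0.27 rad)).
It fails at once if a dial (over 25 N) or the pan (over 30 N) is pinched or pushed hard (contact force between the fingers and dial_left above 25 N or contact force between the fingers and dial_right above 25 N or contact force between the fingers and pan above 30 N).
It fails at once if another thing on the counter is moved by 20 mm (distance of any of pepper_mill, salt_mill, decanter, mug, jug, spoon from where it was at the start of the episode above 0.02 m).
It also fails if it takes over 45 s, if anything falls off the work surface, if the arm or the gripper's body presses on something with over 40 N, if the wrist force passes 120 N, or if a joint passes its speed limit or range.

## Robot

A 6-joint arm with a two-finger parallel gripper is mounted at the origin on the work surface. World frame = base frame: x ahead of the robot, y to its left, z up, the work surface at z = 0. Lengths are in m, angles in rad, forces in N, time in s.
With the tool pointing down it reaches from about 0.375 to 0.825 m from the base axis. Payload 5.5 kg.
Tool frame: the origin (TCP) lies midway between the tips of the shut fingers; the grasp point (between the pads) lies 19 mm behind it; z points along the fingers, y is the line along which they close (so a half turn about z gives the same grasp; the last joint's range is limited). The gripper opens to 85 mm and grips with 20 to 120 N. Pads are 22 mm wide; open, the fingers measure 114 mm over their backs; the gripper's body (76 mm by 85 mm) begins 54 mm behind the grasp point. The pads swing forward as they close: fully open they stand 13 mm farther back than shut.
Start: joints at [-1.233, 0.314, -0.047, 1.21, 0, 1.571], TCP at [0.199, -0.566, 0.231] pointing down, gripper open.
Joint ranges: [-2.67, 2.67], [-0.69, 1.73], [-1.03, 1.25], [-2.08, 2.16], [-1.42, 1.45], [-3.14, 3.14]. Speed limits (rad/s): [2.39, 2.39, 3.01, 3.14, 3.14, 3.14].

## Interface

Orientations are given as a unit quaternion [w, x, y, z].
In Python, from rig import sensors, optics, order gives the robot as it stands.
- The arm moves only by the tool send_rows, never from a script. Its argument "deltas" is a list that holds one entry, the list of rows, each a list of 7 numbers: the opening, from 0 (shut) to 1 (fully open), then the shift along the tool's x, y, z in units of 60 mm (1.0 is 60 mm), then the turn, a rotation vector about the tool's x, y, z in units of 6 degrees (1.0 is 6 degrees). A call has exactly 5 rows; each row shifts and turns the commanded pose from where the row before left it, along the tool's axes as they then stand; what a row does not reach is not made up. A row lasts 1/8 s, in which the tool goes at most 62.5 mm and 10.7 degrees, less where a joint would pass 70% of its speed; a pose out of reach is approached as far as the arm can. A call is refused whole if a number of a shift passes 1 or a number of a turn 1, either way. A call with a gripper value outside its range is refused whole. The fingers move at their own pace and stop on an object; "grip_force" is the grip in N (left out, the last holds). Time passes only in rows, so rows that do not move let the fingers close, or fill a call up. It gives the time, the measured TCP pose, the force, the opening and the grip force at its end, in the units of the state.
- sensors.get_state(): the state, without advancing time (a new reading comes with each control period).
- optics.capture(name): name is "side" or "top"; returns a dict with "frame" (400x640x3 uint8, red, green, blue), "mtx" (3x3 intrinsics, pixels), "rvec" (rotation vector, rad) and "tvec" (3), from world to camera coordinates, as OpenCV has them. Camera axes: x right, y down, z forward; pixel columns grow to the right and rows downward; lengths in m; the calibration is good to about 2 mm. A picture is of the moment at which its call begins. There is no depth.
- order.job_done(): hands the job in; it is judged then, once.
The state is a dict: "time": time; "joint_positions": joint angles; "qvel": joint speeds; "joint_torque": joint torques, N m; "eef_pos": TCP position; "tool_rot": TCP orientation; "contact_force": force on the tool from outside, world axes, zero at the start; "moment": the same for the moment, N m; "width": finger opening in m; "grip_force": force on a finger pad.
Only numpy, scipy, OpenCV 4.12 (cv2) and the standard library are available. Lean on these libraries where they do the work, as an engineer would, in place of code of your own. Each camera call takes 0.05 s, during which the arm holds its last target. There are 200 camera calls.

## Working session

There is one attempt and no reset: what is moved stays moved. The work goes in short steps, Python scripts to look and compute and a tool call to move; the robot and the scene stay as the last step left them, time stands still between calls to the robot, and variables do not carry over. Pictures are saved under pics/ and viewed, at most 10 in all, crops included, and the job is handed in when it is done.

Besides the shell and the picture viewer there is one more tool, called after "Call:" in YAML: its name, and indented under it one key for each argument. send_rows: Moves the arm, as the interface text tells. Its arguments: {"type":"object","properties":{"deltas":{"type":"array"},"grip_force":{"type":"number"}},"required":["deltas"]}

```bash
mkdir -p pics; ls; python3 - <<'E'
from rig import sensors, optics
import cv2,pickle
s=sensors.get_state();print(s)
for n in("side","top"):
    c=optics.capture(n);pickle.dump(c,open(f"{n}0.pkl","wb"))
    cv2.imwrite(f"pics/{n}0.png",c["frame"][:,:,::-1]);print(c["mtx"],c["rvec"],c["tvec"])
E
```

```text
pics
{'time': 0.0, 'joint_positions': array([-1.23298261e+00,  3.14214369e-01, -4.80949730e-02,  1.21014241e+00,
        2.20056217e-06,  1.57079551e+00]), 'qvel': array([ 1.63278069e-04,  3.06670767e-04, -1.28582294e-03,  1.68245301e-03,
        8.49206445e-05,  5.97951042e-04]), 'joint_torque': array([ 2.38175271e-03, -5.39600050e+01,  3.39741755e+01,  1.92912068e-02,
       -3.42544195e-05,  1.78518133e-05]), 'eef_pos': array([ 0.19866987, -0.56555942,  0.23043454]), 'tool_rot': array([-8.16118135e-04,  9.85768712e-01,  1.68105211e-01, -1.38057488e-04]), 'contact_force': array([0.41428951, 0.09735729, 0.36460162]), 'moment': array([-0.01375432, -0.00740387, -0.06512395]), 'grip_force': 0.0, 'width': 0.08541241116892555}
[[438.48951325   0.         325.24360724]
 [  0.         438.48951325 197.77845269]
 [  0.           0.           1.        ]] [ 0.14672103 -2.67310449  1.55858546] [0.51948255 0.08534204 1.77635844]
[[379.62816513   0.         322.83508188]
 [  0.         379.62816513 199.41086615]
 [  0.           0.           1.        ]] [ 2.19647194 -2.16768231  0.08379124] [0.03368944 0.51827101 1.19935612]
```

View pics/top0.png

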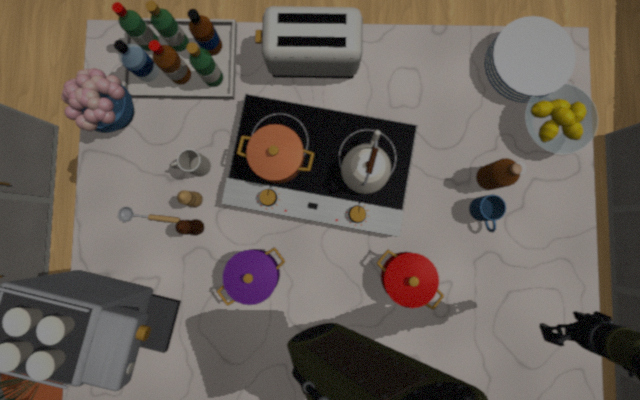

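View pics/side0.png

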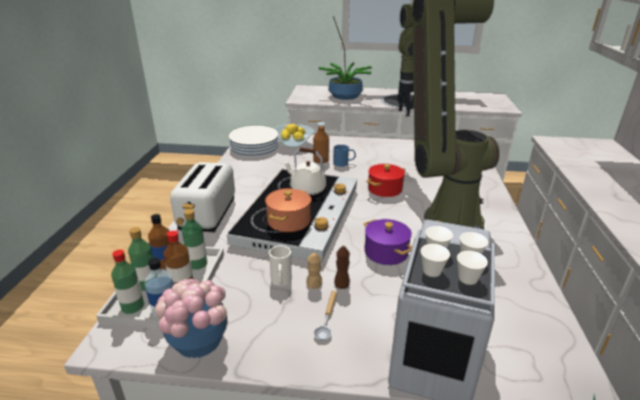

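Top view: the copper pan is at (275,152) on the left plate, its dial at (268,197), and the kettle at (367,165) with its dial at (357,214). The purple and red pots are decoys. I'll enlarge the hob for measuring.

```bash
python3 - <<'E'
import cv2
a=cv2.imread("pics/top0.png")[85:245,215:425];cv2.imwrite("pics/topc.png",cv2.resize(a,None,fx=3.75,fy=3.75,interpolation=cv2.INTER_CUBIC))
E
```

```text
(no output)
```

View pics/topc.png

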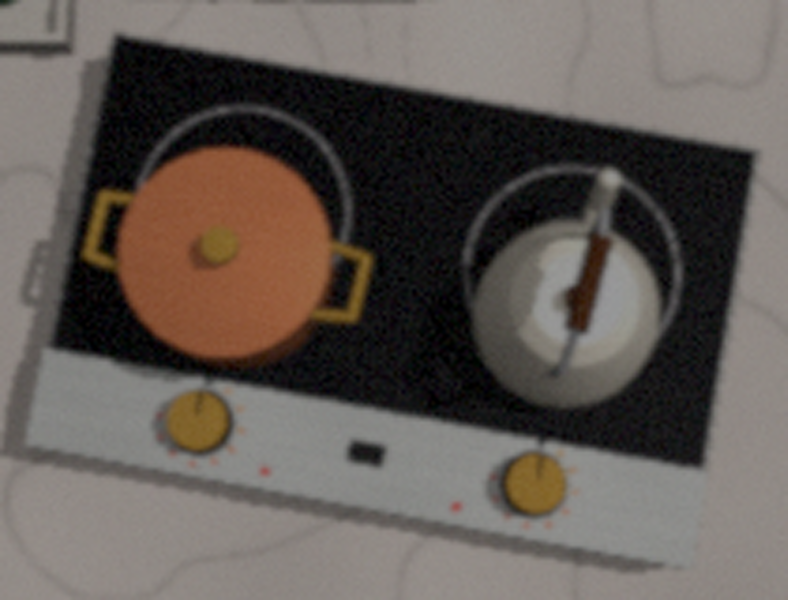

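The crop shows hob corners at about (117,36), (755,153), (688,568) and (25,447). The dial tops are at (199,421) and (535,484), the lid disc centre is at (225,253) with radius 107, and the knob is at (219,244).

```bash
cat >h.py <<'E'
import numpy as np,cv2,pickle
from scipy.optimize import least_squares
def ray(c,uv,z):
    R=cv2.Rodrigues(c["rvec"])[0];C=-R.T@np.ravel(c["tvec"])
    d=R.T@np.linalg.inv(c["mtx"])@np.r_[uv,1.];return C+d*(z-C[2])/d[2]
def proj(c,p): return cv2.projectPoints(np.float64(p).reshape(-1,1,3),c["rvec"],c["tvec"],c["mtx"],None)[0][:,0]
crop=lambda x,y:(215+(x+.5)/3.75-.5,85+(y+.5)/3.75-.5)
E
python3 - <<'E'
from h import *
c=pickle.load(open("top0.pkl","rb"))
H=np.array([[180,280,62],[180,-280,62],[-180,-280,62],[-180,280,62],[-135,140,88],[-135,-140,88]])/1e3
px=[(117,36),(755,153),(688,568),(25,447),(199,421),(535,484)]
W=np.array([ray(c,crop(*p),h[2]) for p,h in zip(px,H)])
tf=lambda q,P:np.c_[q[0]+np.cos(q[2])*P[:,0]-np.sin(q[2])*P[:,1],q[1]+np.sin(q[2])*P[:,0]+np.cos(q[2])*P[:,1]]
r=least_squares(lambda q:(tf(q,H)-W[:,:2]).ravel(),[.6,0,0])
q=r.x;print("hob",q,"res mm",(r.fun*1e3).round(1))
np.save("hob.npy",q)
inv=lambda p:np.array([[np.cos(q[2]),np.sin(q[2])],[-np.sin(q[2]),np.cos(q[2])]])@(np.ravel(p)[:2]-q[:2])
for nm,p,z in[("lid",(225,253),.152),("lid98",(225,253),.16),("knob",(219,244),.184),("lidedge",(332,253),.152)]:
    w=ray(c,crop(*p),z);print(nm,w.round(4),inv(w).round(4))
print("plate,dial world",tf(q,np.array([[.045,.14],[-.135,.14]])))
print("cam",ray(c,(0,0),99)[:0], -cv2.Rodrigues(c["rvec"])[0].T@c["tvec"])
# side check: predict hob corners & dial
s=pickle.load(open("side0.pkl","rb"))
print(proj(s,np.c_[tf(q,H),H[:,2]]).round(1))
E
```

```text
hob [ 0.62551437  0.04984147 -0.17072281] res mm [ 5.   6.4  3.3 -7.1 -3.8 -2.9 -0.9  1.6 -1.7  2.9 -1.9 -0.9]
lid [0.6429 0.1816 0.152 ] [-0.0052  0.1328]
lid98 [0.6413 0.1805 0.16  ] [-0.0066  0.1315]
knob [0.6432 0.182  0.184 ] [-0.005   0.1333]
lidedge [0.644  0.0991 0.152 ] [0.0099 0.0517]
plate,dial world [[0.69364543 0.18016092]
 [0.51626223 0.21074197]]
cam [] [0.42411703 0.03973889 1.2356134 ]
[[225.3 232.9]
 [281.1 167.7]
 [357.2 177.9]
 [322.3 250. ]
 [321.1 220.1]
 [339.9 185.5]]
```

```bash
python3 - <<'E'
from h import *
c=pickle.load(open("top0.pkl","rb"));q=np.load("hob.npy")
g=cv2.GaussianBlur(cv2.resize(c["frame"].mean(2).astype(np.float32),None,fx=4,fy=4,interpolation=cv2.INTER_CUBIC),(0,0),2)
R=np.array([[np.cos(q[2]),-np.sin(q[2])],[np.sin(q[2]),np.cos(q[2])]])
sat=(c["frame"].max(2).astype(int)-c["frame"].min(2))
for y,ang in((.14,np.r_[-70:66:3]),(-.14,np.r_[-60:15:3,30:110:3])):
    cen=q[:2]+R@[.045,y];P=[]
    for a in np.radians(ang):
        rr=np.arange(.076,.1,.0005);d=np.array([np.cos(a),np.sin(a)])
        pts=cen+rr[:,None]*(R@d);uv=proj(c,np.c_[pts,0*rr+.062])
        m=((uv+.5)*4-.5).astype(np.float32);v=cv2.remap(g,m[:,0],m[:,1],1).ravel()
        k=v.argmax()
        u=np.round(uv[k]).astype(int)
        if 0<k<len(rr)-1 and sat[u[1],u[0]]<40 and 40<v[k]<150: P.append(pts[k])
    P=np.array(P)
    f=lambda s:np.hypot(*(P-s[:2]).T)-s[2]
    r=least_squares(f,[*cen,.088],loss="soft_l1",f_scale=.001);f2=least_squares(lambda s:f([*s,.088]),cen,loss="soft_l1",f_scale=.001)
    print(len(P),"pred",cen.round(4),"free",r.x.round(4),"r88",f2.x.round(4),"rms",np.median(abs(r.fun)))
E
```

```text
46 pred [0.6936 0.1802] free [0.6966 0.1802 0.0881] r88 [0.6967 0.1802] rms 0.00013938226916301866
47 pred [ 0.6461 -0.0958] free [ 0.6483 -0.0959  0.0884] r88 [ 0.6489 -0.0958] rms 0.00027375827116001006
```

Ring fit: plate at (0.697, 0.180), pan at (0.643, 0.1815), dial at about (0.519, 0.210), hob yaw about -0.172. The pan's offset is 53 mm forward and 8 mm sideways, which fits the description. The push is almost exactly world +x by 54 mm. I'll square the tool first.

Call:
send_rows:
  deltas:
    - [[1, 0, 0, -0.2, 0, 0, 0.8], [1, 0, 0, -0.2, 0, 0, 0.8], [1, 0, 0, -0.2, 0, 0, 0.8], [1, 0, 0, -0.1, 0, 0, 0.8], [1, 0, 0, 0, 0, 0, 0]]

```text
time: 0.72
eef_pos: [0.1989, -0.5662, 0.2734]
tool_rot: [0.0, 1.0, 0.002, 0.0]
contact_force: [-0.4, -0.4, -0.3]
width: 0.0853
grip_force: 0.0
```

Call:
send_rows:
  deltas:
    - [[1, 0.39, -0.83, 0, 0, 0, 0], [1, 0.39, -0.83, 0, 0, 0, 0], [1, 0.39, -0.83, 0, 0, 0, 0], [1, 0.39, -0.83, 0, 0, 0, 0], [1, 0.39, -0.83, 0, 0, 0, 0]]

```text
time: 1.35
eef_pos: [0.3154, -0.3149, 0.2727]
tool_rot: [-0.0, 1.0, 0.002, -0.0]
contact_force: [0.3, -0.5, -0.3]
width: 0.0855
grip_force: 0.0
```

Call:
send_rows:
  deltas:
    - [[1, 0.39, -0.83, 0, 0, 0, 0], [1, 0.39, -0.83, 0, 0, 0, 0], [1, 0.39, -0.83, 0, 0, 0, 0], [1, 0.39, -0.83, 0, 0, 0, 0], [1, 0.39, -0.83, 0, 0, 0, 0]]

```text
time: 1.98
eef_pos: [0.4317, -0.0657, 0.2729]
tool_rot: [0.0, 1.0, 0.002, -0.0]
contact_force: [1.0, 0.1, -0.4]
width: 0.0854
grip_force: 0.0
```

Call:
send_rows:
  deltas:
    - [[1, 0.33, -0.83, 0, 0, 0, 0], [1, 0.33, -0.83, 0, 0, 0, 0], [1, 0.33, -0.83, 0, 0, 0, 0], [1, 0.33, -0.83, 0, 0, 0, 0], [1, 0.0, 0, 0, 0, 0, 0]]

```text
time: 2.6
eef_pos: [0.5109, 0.0686, 0.2749]
tool_rot: [-0.029, 0.998, 0.049, -0.002]
contact_force: [-0.2, -0.3, -0.5]
width: 0.0855
grip_force: 0.0
```

```bash
python3 - <<'E'
from rig import sensors
s=sensors.get_state();print(s["joint_positions"].round(3),s["qvel"].round(2),s["eef_pos"],s["tool_rot"].round(4))
E
```

```text
[ 0.096  0.141 -0.168  1.264  0.058  3.139] [-0.03 -0.02 -0.03  0.01 -0.02  0.01] [0.51091568 0.06863772 0.27493026] [-0.0291  0.9984  0.0492 -0.0023]
```

Joint 6 is at its limit (3.14), so the tool has tilted. I'll straighten it and turn it half round the other way. The grasp geometry is the same.

Call:
send_rows:
  deltas:
    - [[1, 0, 0, 0, 0, 0, -1], [1, 0, 0, 0, -0.55, 0.07, 0], [1, 0, 0, 0, 0, 0, -1], [1, 0, 0, 0, 0, 0, -1], [1, 0, 0, 0, 0, 0, -1]]

```text
time: 3.22
eef_pos: [0.5094, 0.0668, 0.2754]
tool_rot: [0.0, 0.967, 0.256, 0.006]
contact_force: [0.5, -0.5, -0.3]
width: 0.0856
grip_force: 0.0
```

Call:
send_rows:
  deltas:
    - [[1, 0, 0, 0, 0, 0, -1], [1, 0, 0, 0, 0, 0, -1], [1, 0, 0, 0, 0, 0, -1], [1, 0, 0, 0, 0, 0, -1], [1, 0, 0, 0, 0, 0, -1]]

```text
time: 3.85
eef_pos: [0.5095, 0.0667, 0.2754]
tool_rot: [0.002, 0.868, 0.497, 0.005]
contact_force: [0.2, -0.6, -0.8]
width: 0.0854
grip_force: 0.0
```

Call:
send_rows:
  deltas:
    - [[1, 0, 0, 0, 0, 0, -1], [1, 0, 0, 0, 0, 0, -1], [1, 0, 0, 0, 0, 0, -1], [1, 0, 0, 0, 0, 0, -1], [1, 0, 0, 0, 0, 0, -1]]

```text
time: 4.47
eef_pos: [0.5094, 0.0667, 0.2754]
tool_rot: [0.003, 0.709, 0.705, 0.005]
contact_force: [-0.1, -0.5, 0.4]
width: 0.0855
grip_force: 0.0
```

Call:
send_rows:
  deltas:
    - [[1, 0, 0, 0, 0, 0, -1], [1, 0, 0, 0, 0, 0, -1], [1, 0, 0, 0, 0, 0, -1], [1, 0, 0, 0, 0, 0, -1], [1, 0, 0, 0, 0, 0, -1]]

```text
time: 5.1
eef_pos: [0.5095, 0.0667, 0.2754]
tool_rot: [0.004, 0.503, 0.864, 0.004]
contact_force: [-0.9, -0.1, 0.1]
width: 0.0856
grip_force: 0.0
```

Call:
send_rows:
  deltas:
    - [[1, 0, 0, 0, 0, 0, -1], [1, 0, 0, 0, 0, 0, -1], [1, 0, 0, 0, 0, 0, -1], [1, 0, 0, 0, 0, 0, -1], [1, 0, 0, 0, 0, 0, -1]]

```text
time: 5.72
eef_pos: [0.5095, 0.0667, 0.2754]
tool_rot: [0.005, 0.262, 0.965, 0.003]
contact_force: [-1.0, 0.1, -0.5]
width: 0.0857
grip_force: 0.0
```

Call:
send_rows:
  deltas:
    - [[1, 0, 0, 0, 0, 0, -1], [1, 0, 0, 0, 0, 0, -1], [1, 0, 0, 0, 0, 0, -1], [1, 0, 0, 0, 0, 0, -1], [1, 0, 0, 0, 0, 0, -1]]

```text
time: 6.35
eef_pos: [0.5094, 0.0667, 0.2754]
tool_rot: [0.006, 0.003, 1.0, 0.001]
contact_force: [0.3, 0.0, -0.2]
width: 0.0857
grip_force: 0.0
```

```bash
cat > st.py <<'E'
from rig import sensors
from scipy.spatial.transform import Rotation as R
s=sensors.get_state();q=s["tool_rot"];M=R.from_quat([*q[1:],q[0]]).as_matrix()
print(s["time"],s["joint_positions"].round(3),s["eef_pos"].round(4),s["contact_force"].round(1));print(M.round(4))
E
python3 st.py
```

```text
6.35 [ 1.300e-01  1.260e-01 -1.830e-01  1.251e+00  1.000e-03  1.360e-01] [0.5094 0.0667 0.2754] [ 0.3  0.  -0.2]
[[-0.9999  0.0063  0.0112]
 [ 0.0063  1.      0.0022]
 [-0.0112  0.0023 -0.9999]]
```

Call:
send_rows:
  deltas:
    - [[1, -0.2, 0.6, 0, 0, 0, 0], [1, -0.2, 0.6, 0, 0, 0, 0], [1, -0.2, 0.6, 0.1, 0, 0, 0], [1, -0.1, 0.1, 0.4, 0, 0, 0], [1, 0, 0, 0.5, 0, 0, 0]]

```text
time: 6.98
eef_pos: [0.5544, 0.1814, 0.216]
tool_rot: [0.006, 0.004, 1.0, 0.001]
contact_force: [0.5, -0.6, -0.7]
width: 0.0852
grip_force: 0.0
```

Call:
send_rows:
  deltas:
    - [[1, 0, 0, 0.5, 0, 0, 0], [1, 0, 0, 0.5, 0, 0, 0], [1, 0, 0, 0.4, 0, 0, 0], [1, 0, 0, 0.3, 0, 0, 0], [1, 0, 0, 0, 0, 0, 0]]

```text
time: 7.6
eef_pos: [0.5535, 0.1803, 0.113]
tool_rot: [0.004, 0.005, 1.0, 0.001]
contact_force: [-0.3, 0.1, 0.3]
width: 0.0848
grip_force: 0.0
```

```bash
python3 st.py; python3 - <<'E'
from rig import optics
import cv2
t=optics.capture("top")["frame"][85:245,215:425];s=optics.capture("side")["frame"][140:270,220:390]
cv2.imwrite("pics/p1.png",cv2.vconcat([cv2.resize(t,(600,457))[150:,:],cv2.resize(s,(600,459))[:290]])[:,:,::-1])
E
```

```text
7.6 [ 0.316  0.346 -0.282  0.935 -0.001  0.326] [0.5535 0.1803 0.113 ] [-0.3  0.1  0.3]
[[-0.9999  0.0099  0.0085]
 [ 0.01    0.9999  0.0012]
 [-0.0085  0.0013 -1.    ]]
```

View pics/p1.png

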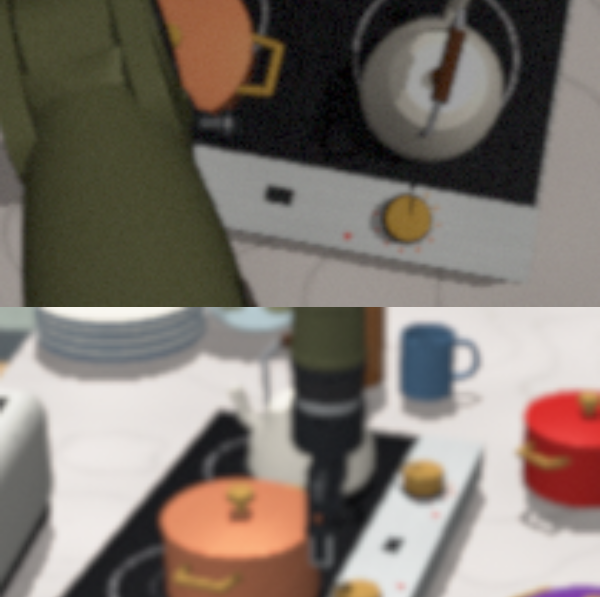

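The fingers stand just in front of the pan wall, clear of the dial and the lid. I'll lower a little and creep forward to contact.

Call:
send_rows:
  deltas:
    - [[1, 0, 0, 0.1, 0, 0, 0], [1, 0, 0, 0.05, 0, 0, 0], [1, -0.05, 0, 0, 0, 0, 0], [1, -0.05, 0, 0, 0, 0, 0], [1, -0.05, 0, 0, 0, 0, 0]]

```text
time: 8.32
eef_pos: [0.5647, 0.1816, 0.1059]
tool_rot: [0.006, 0.005, 1.0, 0.002]
contact_force: [-3.5, 0.4, 0.1]
width: 0.0851
grip_force: 1.3
```

Call:
send_rows:
  deltas:
    - [[1, -0.04, 0, 0, 0, 0, 0], [1, -0.04, 0, 0, 0, 0, 0], [1, -0.04, 0, 0, 0, 0, 0], [1, -0.04, 0, 0, 0, 0, 0], [1, -0.04, 0, 0, 0, 0, 0]]

```text
time: 8.95
eef_pos: [0.5765, 0.1811, 0.1058]
tool_rot: [0.006, 0.005, 1.0, 0.001]
contact_force: [-3.1, 0.3, 0.7]
width: 0.0855
grip_force: 1.6
```

Call:
send_rows:
  deltas:
    - [[1, -0.07, 0, 0, 0, 0, 0], [1, -0.07, 0, 0, 0, 0, 0], [1, -0.07, 0, 0, 0, 0, 0], [1, -0.07, 0, 0, 0, 0, 0], [1, -0.06, 0, 0, 0, 0, 0]]

```text
time: 9.57
eef_pos: [0.5972, 0.1811, 0.1061]
tool_rot: [0.006, 0.005, 1.0, 0.001]
contact_force: [-2.4, -0.6, -1.3]
width: 0.0853
grip_force: 1.3
```

Call:
send_rows:
  deltas:
    - [[1, -0.07, 0, 0, 0, 0, 0], [1, -0.06, 0, 0, 0, 0, 0], [1, -0.06, 0, 0, 0, 0, 0], [1, -0.05, 0, 0, 0, 0, 0], [1, -0.03, 0, 0, 0, 0, 0]]

```text
time: 10.2
eef_pos: [0.6133, 0.181, 0.1064]
tool_rot: [0.006, 0.005, 1.0, 0.001]
contact_force: [-1.8, 0.3, -0.9]
width: 0.0853
grip_force: 1.4
```

Call:
send_rows:
  deltas:
    - [[1, -0.04, 0, 0, 0, 0, 0], [1, -0.03, 0, 0, 0, 0, 0], [1, 0.05, 0, 0, 0, 0, 0], [1, 0.4, 0, -0.2, 0, 0, 0], [1, 0.9, 0, -0.3, 0, 0, 0]]

```text
time: 10.82
eef_pos: [0.5373, 0.1819, 0.1359]
tool_rot: [0.007, 0.006, 1.0, 0.002]
contact_force: [-0.3, -0.6, 0.9]
width: 0.0854
grip_force: 0.0
```

Call:
send_rows:
  deltas:
    - [[0, 0.9, 0.3, -0.3, 0, 0, 0.8], [0, 0.4, 0.3, -0.3, 0, 0, 0.8], [0, 0, 0, -0.2, 0, 0, 0], [0, 0, 0, 0, 0, 0, 0], [0, 0, 0, 0, 0, 0, 0]]

```text
time: 11.45
eef_pos: [0.4602, 0.2198, 0.1823]
tool_rot: [0.006, 0.089, 0.996, 0.002]
contact_force: [0.7, -0.2, 0.1]
width: 0.0005
grip_force: 0.0
```

```bash
python3 st.py; python3 - <<'E'
from rig import optics
import cv2,pickle
c=optics.capture("top");pickle.dump(c,open("top1.pkl","wb"))
k=optics.capture("side");pickle.dump(k,open("side1.pkl","wb"))
t=c["frame"][85:245,215:425];s=k["frame"][160:260,225:375]
cv2.imwrite("pics/p2.png",cv2.vconcat([cv2.resize(t,(450,343)),cv2.resize(s,(450,257))])[:,:,::-1])
E
```

```text
11.45 [ 0.448  0.161 -0.357  1.041 -0.003  0.626] [0.4602 0.2198 0.1823] [ 0.7 -0.2  0.1]
[[-0.9841  0.1771  0.0125]
 [ 0.1772  0.9842  0.0026]
 [-0.0118  0.0048 -0.9999]]
```

View pics/p2.png

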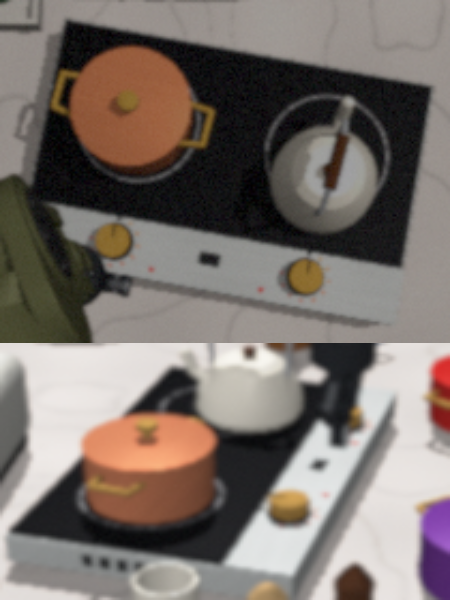

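The pan now appears centred within its ring: lid at (131,106), and ring visible all round the near side. I'll check that numerically.

```bash
python3 - <<'E'
from h import *
for n in("top0.pkl","top1.pkl"):
    c=pickle.load(open(n,"rb"));h=cv2.cvtColor(c["frame"],cv2.COLOR_RGB2HSV)
    m=np.zeros(h.shape[:2],np.uint8);roi=(slice(100,190),slice(230,315))
    m[roi]=((h[...,0]<14)&(h[...,1]>90)&(h[...,2]>125))[roi]*255
    ct=max(cv2.findContours(m,0,1)[0],key=cv2.contourArea);e=cv2.minEnclosingCircle(cv2.convexHull(ct));f=cv2.fitEllipse(cv2.convexHull(ct))
    print(e,f,ray(c,e[0],.152).round(4),ray(c,f[0],.152).round(4))
    g=(h[...,0]>15)&(h[...,0]<30)&(h[...,1]>100);x,y=map(int,e[0]);ys,xs=np.nonzero(g[y-10:y+8,x-10:x+8])
    print("knob",xs.mean()+x-10,ys.mean()+y-10,ray(c,(xs.mean()+x-10,ys.mean()+y-10),.18).round(4))
E
```

```text
((274.62176513671875, 151.9575653076172), 27.53761100769043) ((274.5777282714844, 151.9424285888672), (54.39017868041992, 54.801849365234375), 85.88884735107422) [0.6433 0.1816 0.152 ] [0.6434 0.1817 0.152 ]
knob 273.04285714285714 149.94285714285715 [0.6434 0.1825 0.18  ]
((275.76556396484375, 134.12295532226562), 27.914323806762695) ((275.76446533203125, 134.1337432861328), (54.43974304199219, 55.48760986328125), 96.07028198242188) [0.6958 0.1795 0.152 ] [0.6957 0.1795 0.152 ]
knob 274.2133333333333 131.56 [0.696  0.1804 0.18  ]
```

Pan is within about 1 mm of the plate centre. Now I'll descend in front of the dial.

Call:
send_rows:
  deltas:
    - [[0, -0.15, -0.1, 0.4, 0, 0, 0], [0, 0, 0, 0.5, 0, 0, 0], [0, 0, 0, 0.5, 0, 0, 0], [0, 0, 0, 0.3, 0, 0, 0], [0, 0, 0, 0.07, 0, 0, 0]]

```text
time: 12.18
eef_pos: [0.4674, 0.212, 0.0746]
tool_rot: [0.004, 0.089, 0.996, 0.001]
contact_force: [0.4, 0.2, 0.1]
width: 0.0
grip_force: 0.0
```

Call:
send_rows:
  deltas:
    - [[0, -0.05, 0, 0, 0, 0, 0], [0, -0.05, 0, 0, 0, 0, 0], [0, -0.05, 0, 0, 0, 0, 0], [0, -0.02, 0, 0, 0, 0, 0], [0, 0, 0, 0, 0, 0, 0]]

```text
time: 12.8
eef_pos: [0.4787, 0.2113, 0.0769]
tool_rot: [0.006, 0.089, 0.996, 0.002]
contact_force: [-0.2, -0.7, -0.0]
width: -0.0001
grip_force: 0.0
```

```bash
python3 st.py; python3 - <<'E'
from rig import optics
import cv2
s=optics.capture("side")["frame"][175:255,270:390]
cv2.imwrite("pics/p3.png",cv2.resize(s,(600,400))[:,:,::-1])
E
```

```text
12.8 [ 0.417  0.277 -0.471  0.809 -0.002  0.595] [0.4787 0.2113 0.0769] [-0.2 -0.7 -0. ]
[[-0.9842  0.1767  0.0125]
 [ 0.1768  0.9842  0.003 ]
 [-0.0118  0.0052 -0.9999]]
```

View pics/p3.png

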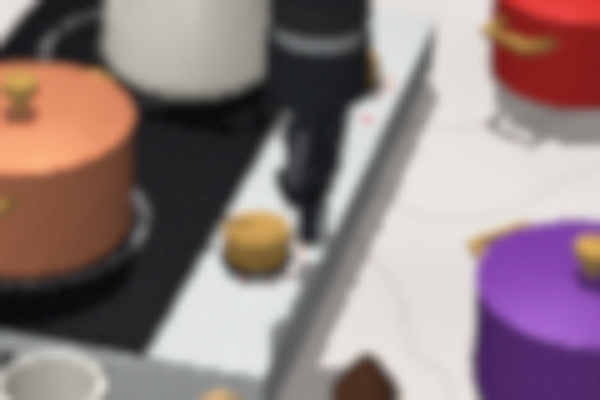

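The fingertip (312,240) stands right beside the dial rim (257,243). I'll creep in to light contact.

Call:
send_rows:
  deltas:
    - [[0, -0.02, 0, 0, 0, 0, 0], [0, -0.02, 0, 0, 0, 0, 0], [0, -0.015, 0, 0, 0, 0, 0], [0, -0.015, 0, 0, 0, 0, 0], [0, 0, 0, 0, 0, 0, 0]]

```text
time: 13.48
eef_pos: [0.4827, 0.2105, 0.0767]
tool_rot: [0.006, 0.089, 0.996, 0.002]
contact_force: [0.3, 0.3, 0.2]
width: -0.0001
grip_force: 0.0
```

Call:
send_rows:
  deltas:
    - [[0, -0.015, 0, 0, 0, 0, 0], [0, -0.015, 0, 0, 0, 0, 0], [0, -0.015, 0, 0, 0, 0, 0], [0, 0, 0, 0, 0, 0, 0], [0, 0, 0, 0, 0, 0, 0]]

```text
time: 14.1
eef_pos: [0.4834, 0.2103, 0.0765]
tool_rot: [0.004, 0.088, 0.996, 0.002]
contact_force: [-6.5, 1.7, 4.0]
width: 0.0
grip_force: 3.4
```

Call:
send_rows:
  deltas:
    - [[0, 0.005, 0.025, 0, 0, 0, 0], [0, 0, 0.025, 0, 0, 0, 0], [0, 0, 0.025, 0, 0, 0, 0], [0, 0, 0.025, 0, 0, 0, 0], [0, 0, 0.025, 0, 0, 0, 0]]

```text
time: 14.72
eef_pos: [0.4847, 0.2175, 0.0765]
tool_rot: [0.004, 0.089, 0.996, 0.002]
contact_force: [-6.0, 1.8, 3.2]
width: -0.0001
grip_force: 2.9
```

Call:
send_rows:
  deltas:
    - [[0, 0, 0.025, 0, 0, 0, 0], [0, 0, 0.025, 0, 0, 0, 0], [0, 0, 0.025, 0, 0, 0, 0], [0, 0, 0, 0, 0, 0, 0], [0, 0, 0, 0, 0, 0, 0]]

```text
time: 15.35
eef_pos: [0.4856, 0.2222, 0.0765]
tool_rot: [0.004, 0.088, 0.996, 0.002]
contact_force: [-5.7, 1.9, 2.2]
width: 0.0002
grip_force: 2.7
```

Call:
send_rows:
  deltas:
    - [[0, 0.05, 0, 0, 0, 0, 0], [0, 0.2, 0, 0, 0, 0, 0], [0, 0.2, 0, -0.5, 0, 0, 0], [0, 0.0, 0, -0.8, 0, 0, 0], [0, 0, 0, -0.8, 0, 0, 0]]

```text
time: 15.98
eef_pos: [0.4581, 0.2262, 0.2037]
tool_rot: [0.006, 0.089, 0.996, 0.002]
contact_force: [0.9, 0.8, 0.5]
width: 0.0002
grip_force: 0.0
```

```bash
python3 st.py; python3 - <<'E'
from rig import optics
import cv2,pickle
c=optics.capture("top");pickle.dump(c,open("top2.pkl","wb"))
k=optics.capture("side")["frame"][185:245,290:360]
t=c["frame"];a=cv2.resize(t[180:215,245:290],(720,560),interpolation=2)
cv2.imwrite("pics/p4.png",cv2.hconcat([cv2.resize(t[180:215,245:290],(450,350),interpolation=2),cv2.resize(t[195:230,335:370],(350,350),interpolation=2)])[:,:,::-1])
E
```

```text
15.975 [ 0.461  0.15  -0.319  1.089 -0.003  0.638] [0.4581 0.2262 0.2037] [0.9 0.8 0.5]
[[-0.9842  0.1764  0.0121]
 [ 0.1764  0.9843  0.0024]
 [-0.0115  0.0045 -0.9999]]
```

View pics/p4.png

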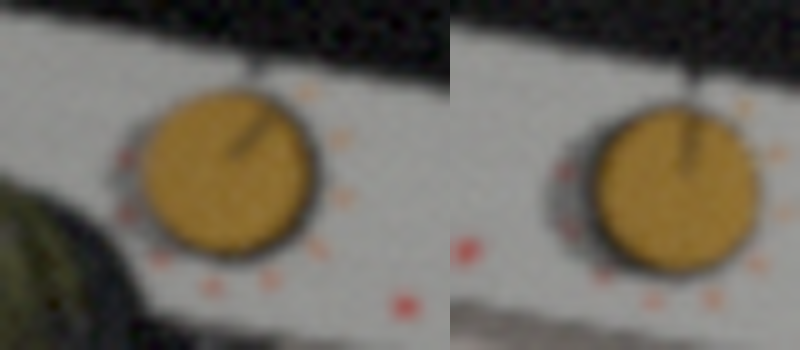

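The left dial's pointer runs (235,155)→(275,110), about 32–35° clockwise of the off direction. That is the first click. The right dial still points to the back, and the arm is clear.

```bash
python3 -c "
from rig import order;print(order.job_done())"
```

```text
the job is handed in; nothing more can be done
None
```

The job is handed in: the copper pan sits about 1 mm from the centre of the left plate by the camera, the left dial is at its first click, and the kettle, its dial and everything else were left alone; the hand-in gave no verdict back.

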